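Unlatch and open the proofing tub

TASK

Open the proofing tub on the counter: gently press the red button in the middle of the lid's T-handle until the handle pops up, then turn the raised handle clockwise by feel until it comes up against its stop, without forcing it past. Keep it turned against the stop while you draw the lid straight out of the tub's front, on the robot's side, until it is nearly all the way open, then let go, leaving the handle standing up and the rack, scraper and timer where they are.

Things in the scene. Friction and masses are not known exactly. Their poses are not given: they have to be found in the camera images.
- tub: White plastic proofing tub, 260 mm (x) by 230 mm (y) by 100 mm high, fixed to the counter; grey runners on its left and right rims rise to 108 mm. Origin: centre of its underside, on the counter. Its front looks to its own -x (roughly towards the robot base); z up. A blue sliding lid lies on top (upper face at 108 mm).
- release_button: Red round button, 16 mm across, in the middle of the T-handle bar. Origin: centre of its upper face, 138 mm above the counter at the start, 8 mm proud of the bar. Travel 6 mm, 1.6 N to start, 4 N fully in; the catch lets go after 4 mm, then the handle pushes up with 6 to 8 N and rises as the finger withdraws. Push at most 20 N. Moves and turns with the bar; y axis along it.
- bar_centre (a point): Centre of the black T-handle bar: 20 mm wide, 16 mm high, 120 mm long, level, along the tub's y at the start. Pushed in: centre 122 mm above the counter. Popped up: centre 144 mm, underside 136 mm; it can then be gripped across its middle from above, fingertips 5 to 10 mm below its underside. Axes: y along the bar, z up.
- handle (a joint): Height of the T-handle above its pushed-in place, m: 0 in and caught, 0.022 fully popped up, held up by a spring.
- turn (a joint): Turn of the T-handle, rad: 0 at the start, grows clockwise seen from above. Almost free (0.04 N m) until it meets the bolt's spring at an angle that differs each time (0.35 to 1.2); then 0.2 rad more, torque growing from 0.2 to 0.4 N m, to a firm stop with the bolt drawn (it clears about 0.02 rad before the stop). Let go, the spring turns it back 0.2 rad and the bolt shoots again.
- clutch (a joint): How far the stop of the handle has been forced, rad: stays 0 unless the handle is turned against its stop with more than 0.7 N m, when the stop slips; this must not happen (0.03 at most).
- lid (a joint): How far the lid is drawn towards the tub's front (tub -x), m: 0 shut, 0.095 at its end. Slides with about 2 N. With the bolt not drawn it goes only about 3 mm; once 35 mm open the bolt no longer matters. The T-handle travels with it.
- cooling_rack: Bystander: steel wire cooling rack, 176 by 126 mm, 27 mm high, beside the tub. Origin: centre of its underside.
- scraper: Bystander: yellow plastic dough scraper, 95 by 125 mm, 10 mm high, lying flat beside the tub. Origin: centre of its underside.
- timer: Bystander: white round kitchen timer with an orange button, 76 mm across, 32 mm high, beside the tub. Origin: centre of its underside.
- plate_centre (a point): Centre of the upper face of the steel plate (66 mm in x, 150 mm in y, 112 mm above the counter) in the middle of the lid, on the T-handle's turning axis; it slides with the lid. Four steel cheeks on it (tops at 122 mm, 48 to 60 mm from the middle) flank the bar's ends and keep it from turning until it has popped up. Axes as the tub's.

How it is judged:
By the outcome, as a careful person would: the job done as asked, in the order asked, and still so for the second after the job is handed in, with the robot touching nothing.
It also fails if it takes over 64 s, if anything falls off the work surface, if the arm or the gripper's body presses on something with over 40 N, if the wrist force passes 120 N, or if a joint passes its speed limit or range.

ROBOT

A 7-joint arm with a two-finger parallel gripper is mounted at the origin on the work surface. World frame = base frame: x ahead of the robot, y to its left, z up, the work surface at z = 0. Lengths are in m, angles in degrees, forces in N, time in s.
With the tool pointing down it reaches from about 0.4 to 0.85 m from the base axis. Payload 4.5 kg.
Tool frame: the origin (TCP) lies at the centre of the arm's flange, where the gripper is bolted on; the fingertips stand 173 mm ahead of it and the grasp point (between the pads) lies 155 mm ahead of it (r.tips_ahead is the distance from the TCP to the fingertips, in m); z points along the fingers, y is the line along which they close (so a half turn about z gives the same grasp; the last joint's range is limited). The gripper opens to 85 mm and grips with 20 to 120 N. Pads are 22 mm wide; open, the fingers measure 114 mm over their backs; the gripper's body (76 mm by 85 mm) begins 54 mm behind the grasp point. The pads swing forward as they close: fully open they stand 13 mm farther back than shut.
Start: joints at [-63.495, 39.483, -11.15, 89.685, 9.013, 51.709, -12.324], TCP at [0.26, 0.568, 0.405] pointing down, gripper open.
Joint ranges: [-172.22, 172.22], [-26.19, 119.32], [-84.43, 86.54], [7.71, 146.69], [-57.33, 237.33], [2.42, 119.75], [-152.13, 152.13]. Speed limits (degrees/s): [147.25, 147.25, 180, 180, 180, 180, 180].

INTERFACE

Orientations are given as [roll, pitch, yaw] about the fixed x, y, z axes, in that order (R = Rz(yaw) Ry(pitch) Rx(roll)).
In Python, from rig import r, eyes, regions_of gives the robot as it stands.
- The arm moves only by the tool apply_moves, never from a script. Its argument "targets" is one flat list of numbers, 7 for each row, row after row: the shift along the tool's x, y, z in m, then the turn, a rotation vector about the tool's x, y, z in degrees, then the opening in per cent of the stroke, from 0 (shut) to 100 (fully open). A call has 1 to 20 rows; each row shifts and turns the commanded pose from where the row before left it, along the tool's axes as they then stand; what a row does not reach is not made up. A row lasts 1/12 s, in which the tool goes at most 41.7 mm and 7.16 degrees, less where a joint would pass 70% of its speed; a pose out of reach is approached as far as the arm can. A call is refused whole if a number of a shift passes 0.0417 or a number of a turn 7.16, either way. A call with a gripper value outside its range is refused whole. The fingers move at their own pace and stop on an object; the grip force is fixed at half the most. Time passes only in rows, so rows that do not move let the fingers close. It gives the time, the measured TCP pose, the force, the opening and the grip force at its end, in the units of the state.
- r.get_obs(): the state, without advancing time (a new reading comes with each control period).
- eyes.snapshot(name): name is "scene" or "top" or "wrist"; returns a dict with "image" (420x560x3 uint8, blue, green, red), "range_z" (420x560 float32, m along the optical axis (not along the pixel's ray), 0 where there is no reading), "fx", "fy", "cx", "cy" (pixels), "k1" (the pictures are not rectified: a ray, as slopes to the right and down, at radius r is drawn at 1 + k1 r^2 times it, then the intrinsics apply), "eye" and "attitude" of the camera in the world. Camera axes: x right, y down, z forward; pixel columns grow to the right and rows downward; lengths in m; the calibration is good to about 2 mm. A picture is of the moment at which its call begins.
- r.hand_in(): hands the job in; it is judged then, once.
Trained networks look in a picture, given as the dict that the camera call returned (one of the last four; its "shot" number tells which), for a name from the list of things; names that differ only in an ending like _2 or _b are one class to them, and where a whole thing is asked for, a point or a joint stands for the part that bears it (a point fixed in the world has none). Each returns a list of dicts, best first, with "score" (0 to 1); they miss things now and then, are a little off and sometimes report something else, mostly with a low value. They report only what shows in the picture. A call takes as long as a camera call.
- regions_of(label, picture): "region" (420x560 bool, what is visible of it) and "box" ([left, top, right, bottom] in pixels, round what is visible of it).
The state is a dict: "clock": time; "joint_pos": joint angles; "joint_velocities": joint speeds; "joint_torque": joint torques, N m; "tcp_pos": TCP position; "eef_rot": TCP orientation; "contact_force": force on the tool from outside, world axes, zero at the start; "ft_torque": the same for the moment, N m; "opening": finger opening in m; "gripper_force": force on a finger pad.
Only numpy, scipy, OpenCV 4.12 (cv2) and the standard library are available. Lean on these libraries where they do the work, as an engineer would, in place of code of your own. Each camera call takes 0.05 s, during which the arm holds its last target. There are 200 camera calls.

## Working session

There is one attempt and no reset: what is moved stays moved. The work goes in short steps, Python scripts to look and compute and a tool call to move; the robot and the scene stay as the last step left them, time stands still between calls to the robot, and variables do not carry over. Pictures are saved under pics/ and viewed, at most 10 in all, crops included, and the job is handed in when it is done.

Besides the shell and the picture viewer there is one more tool, called after "Request:" in YAML: its name, and indented under it one key for each argument. apply_moves: Moves the arm, as the interface text tells. Its arguments: {"type":"object","properties":{"targets":{"type":"array","items":{"type":"number"}}},"required":["targets"]}

```bash
mkdir -p pics
cat > h.py <<'E'
import numpy as np, cv2
from scipy.spatial.transform import Rotation as R
from rig import r, eyes, regions_of
def rot(a):
    a=np.array(a,float)
    if a.shape==(3,3): return a
    if a.shape==(4,): return R.from_quat(a).as_matrix()
    return R.from_euler('xyz',a,degrees=True).as_matrix()
def cloud(s):
    h,w=s['range_z'].shape
    v,u=np.mgrid[:h,:w]
    K=np.array([[s['fx'],0,s['cx']],[0,s['fy'],s['cy']],[0,0,1.]])
    p=cv2.undistortPoints(np.stack([u,v],-1).reshape(-1,1,2).astype(float),K,np.array([s['k1'],0,0,0.])).reshape(h,w,2)
    z=s['range_z']; c=np.dstack([p[...,0]*z,p[...,1]*z,z])
    P=c@rot(s['attitude']).T+np.array(s['eye']); P[z==0]=np.nan
    return P
E
python3 - <<'E'
from h import *
print(r.get_obs())
ims=[]
for n in ['top','scene']:
    s=eyes.snapshot(n); print(n,s['eye'],s['attitude'],s['k1'])
    P=cloud(s); cv2.imwrite(f'pics/{n}1.png',s['image'])
    for l in ['release_button','bar_centre','tub','plate_centre','cooling_rack','scraper','timer']:
        for d in regions_of(l,s)[:1]:
            q=P[d['region']]; q=q[~np.isnan(q[:,0])]
            print(l,round(d['score'],2),d['box'],len(q),np.median(q,0).round(4) if len(q) else '',np.percentile(q,[3,97],axis=0).round(3).tolist() if len(q) else '')
            if l=='bar_centre':
                m=cv2.minAreaRect((q[:,:2]*1000).astype(np.float32)); print(m)
E
```

```text
{'clock': 0.0, 'joint_pos': array([-63.49528581,  39.53426588, -11.14151542,  89.74600182,
         9.01256598,  51.70797786, -12.32450371]), 'joint_velocities': array([-0.02942923, -0.06088822, -0.04929954, -0.15471058,  0.03560678,
        0.05048171,  0.04451636]), 'joint_torque': array([ 7.23865414e-04, -5.39609098e+01, -1.26585167e+00, -1.58539206e+01,
        9.16945544e-03,  9.80623561e-03,  6.95325483e-06]), 'tcp_pos': array([0.25976962, 0.56809411, 0.40386522]), 'eef_rot': array([-1.79893819e+02,  9.52702225e-03,  1.55434086e+02]), 'contact_force': array([ 1.26067158, -0.55343756,  0.036327  ]), 'ft_torque': array([-0.01859933, -0.01186192,  0.00310253]), 'gripper_force': 0.0, 'opening': 0.08550537269565302}
top [0.40790325 0.0155617  1.29698801] [-171.7561337     0.87007054  -91.06939818] -0.03602778247669832
bar_centre 0.87 [227.4, 183.1, 279.6, 198.2] 536 [0.6136 0.0767 0.13  ] [[0.603, 0.024, 0.113], [0.627, 0.133, 0.138]]
((616.926513671875, 79.0459213256836), (24.628326416015625, 119.07366943359375), 5.734964847564697)
tub 0.64 [194.7, 130.1, 320.9, 257.5] 13421 [0.610
[... 904 characters left out ...]
(617.3301391601562, 78.66631317138672), (22.723222732543945, 117.78546142578125), 6.1421051025390625)
tub 0.89 [247.9, 173.4, 382.8, 299.5] 13149 [0.6853 0.0805 0.1063] [[0.504, -0.031, 0.01], [0.756, 0.196, 0.126]]
plate_centre 0.82 [256.5, 175.9, 378.4, 266.6] 8584 [0.6415 0.0779 0.1071] [[0.499, -0.024, 0.104], [0.743, 0.185, 0.129]]
cooling_rack 0.85 [384.8, 217.2, 457.7, 274.1] 475 [0.6293 0.2861 0.0224] [[0.526, 0.266, -0.002], [0.714, 0.394, 0.026]]
scraper 0.63 [183.7, 203.4, 245.8, 244.3] 1560 [ 0.5279 -0.1458  0.003 ] [[0.481, -0.204, -0.001], [0.577, -0.085, 0.01]]
timer 0.65 [200.7, 253.7, 230.1, 288.6] 840 [ 0.6936 -0.1322  0.0238] [[0.655, -0.164, 0.005], [0.717, -0.101, 0.03]]
```

View pics/top1.png

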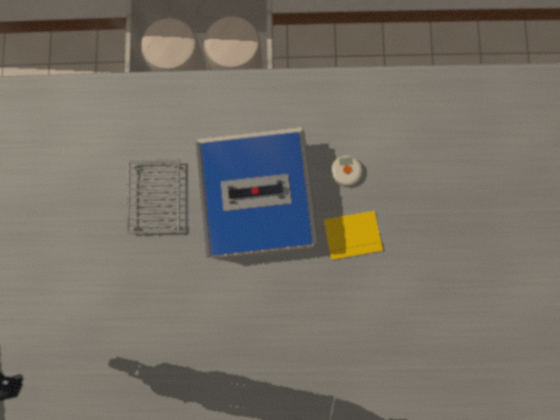

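The top view shows the tub's blue lid with the bar near pixel (255,190) and the red button in its middle. The rack is to the left, with the scraper and timer to the right. Both cameras put the bar centre at about (0.616, 0.079) with a yaw of about 5.9°.

Request:
apply_moves:
  targets: [-0.0285,-0.0168,0,0,0,0,0,-0.0285,-0.0168,0,0,0,0,0,-0.0285,-0.0168,0,0,0,0,0,-0.0285,-0.0168,0,0,0,0,0,-0.0285,-0.0168,0,0,0,0,0,-0.0285,-0.0168,0,0,0,0,0,-0.0285,-0.0168,0,0,0,0,0,-0.0285,-0.0168,0,0,0,0,0,-0.0285,-0.0168,0,0,0,0,0,-0.0285,-0.0168,0,0,0,0,0,-0.0285,-0.0168,0,0,0,0,0,-0.0285,-0.0168,0,0,0,0,0,-0.0285,-0.0168,0,0,0,0,0,-0.0285,-0.0168,0,0,0,0,0,-0.0285,-0.0168,0,0,0,0,0,-0.0285,-0.0168,0,0,0,0,0,-0.0285,-0.0168,0,0,0,0,0,-0.0285,-0.0168,0,0,0,0,0]

```text
clock: 2.3
tcp_pos: [0.6014, 0.0786, 0.4048]
eef_rot: [180.0, 0.0, 155.4]
contact_force: [0.8, 0.6, 0.8]
opening: 0.0001
gripper_force: 0.0
```

Request:
apply_moves:
  targets: [0,0,0,0,0,6,0,0,0,0,0,0,6,0,0,0,0,0,0,6,0,0,0,0,0,0,6,0,0,0,0,0,0,6,0,0,0,0,0,0,6,0,0,0,0,0,0,6,0,0,0,0,0,0,6,0,0,0,0,0,0,6,0,0,0,0,0,0,5.5,0,0,0,0,0,0,0,0,0,0,0,0,0,0,0]

```text
clock: 3.3
tcp_pos: [0.6007, 0.0804, 0.4047]
eef_rot: [180.0, 0.0, 96.1]
contact_force: [0.2, -0.4, -0.0]
opening: -0.0001
gripper_force: 0.0
```

```bash
cat > look.py <<'E'
from h import *
import sys
def look(name,tag=None,labels=('release_button','bar_centre','plate_centre')):
    s=eyes.snapshot(name); P=cloud(s)
    if tag: cv2.imwrite(f'pics/{tag}.png',s['image'])
    for l in labels:
        for d in regions_of(l,s)[:1]:
            q=P[d['region']]; q=q[~np.isnan(q[:,0])]
            if len(q)==0: continue
            print(name,l,round(d['score'],2),d['box'],np.median(q,0).round(4),np.percentile(q,[3,97],axis=0).round(4).tolist(),cv2.minAreaRect((q[:,:2]*1000).astype(np.float32)))
    # red pixels
    hsv=cv2.cvtColor(s['image'],cv2.COLOR_BGR2HSV); m=((hsv[...,0]<8)|(hsv[...,0]>172))&(hsv[...,1]>150)&(hsv[...,2]>60)
    m&=(P[...,2]>.12)&(abs(P[...,0]-.58)<.12)&(abs(P[...,1]-.08)<.06)
    q=P[m]
    if len(q): print('red',len(q),q.mean(0).round(4),np.median(q,0).round(4),(q.min(0)+q.max(0))/2)
o=r.get_obs(); print({k:np.round(o[k],3).tolist() for k in ['clock','joint_pos','tcp_pos','eef_rot','contact_force','ft_torque','opening']})
for n in sys.argv[2:]: look(n,n+'_'+sys.argv[1])
E
python3 look.py a wrist
```

```text
{'clock': 3.3, 'joint_pos': [-13.408, 37.825, 2.509, 93.581, -2.039, 48.635, -3.976], 'tcp_pos': [0.601, 0.08, 0.405], 'eef_rot': [179.995, 0.008, 96.102], 'contact_force': [0.242, -0.443, -0.018], 'ft_torque': [-0.051, -0.008, -0.005], 'opening': -0.0}
wrist release_button 0.62 [287.9, 202.0, 311.6, 224.5] [0.6153 0.0818 0.1394] [[0.608, 0.0743, 0.1315], [0.6227, 0.0879, 0.141]] ((615.3111572265625, 80.36758422851562), (16.364112854003906, 15.67056941986084), 32.77403259277344)
wrist bar_centre 0.57 [285.2, 139.6, 315.7, 263.0] [0.6144 0.0937 0.1317] [[0.6031, 0.0406, 0.129], [0.6262, 0.1377, 0.14]] ((615.199462890625, 86.1678466796875), (20.120542526245117, 108.15431213378906), 5.344736099243164)
wrist plate_centre 0.84 [144.3, 65.1, 462.3, 311.3] [0.6134 0.1062 0.1094] [[0.4942, -0.0128, 0.108], [0.7337, 0.1873, 0.1314]] ((597.1263427734375, 76.13052368164062), (308.6654968261719, 228.303955078125), 5.291203022003174)
red 328 [0.6152 0.0812 0.1389] [0.6153 0.0813 0.1395] [0.61564585 0.07897068 0.13613837]
```

View pics/wrist_a.png

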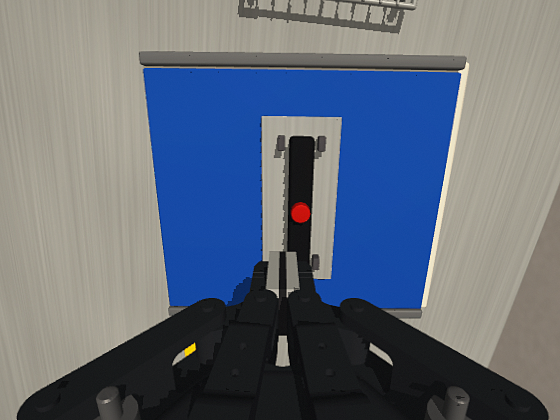

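The wrist view shows the button at pixel (300,213), clear of the shut fingertips. It measures (0.6154, 0.0805, 0.139), which fits the given height. Now I'll line up above it.

Request:
apply_moves:
  targets: [-0.0009,0.0074,0.02,0,0,0.5,0,-0.0009,0.0073,0.02,0,0,0,0,0,0,0.02,0,0,0,0,0,0,0.015,0,0,0,0,0,0,0.008,0,0,0,0,0,0,0,0,0,0,0,0,0,0,0,0,0,0,0]

```text
invalid input at $.targets: expected a multiple of 7 numbers
```

Request:
apply_moves:
  targets: [0,0,0.003,0,0,0,0,0,0,0.003,0,0,0,0,0,0,0.002,0,0,0,0,0,0,0.001,0,0,0,0,0,0,0.001,0,0,0,0,0,0,0.001,0,0,0,0,0,0,0,0,0,0,0]

```text
clock: 4.08
tcp_pos: [0.6006, 0.0802, 0.3935]
eef_rot: [-180.0, -0.0, 95.9]
contact_force: [-0.3, -0.6, 0.6]
opening: 0.0004
gripper_force: 0.0
```

Request:
apply_moves:
  targets: [-0.0009,0.0074,0.02,0,0,0.5,0,-0.0009,0.0074,0.02,0,0,0,0,0,0,0.02,0,0,0,0,0,0,0.012,0,0,0,0,0,0,0.006,0,0,0,0,0,0,0,0,0,0,0,0,0,0,0,0,0,0]

```text
clock: 4.67
tcp_pos: [0.6157, 0.0798, 0.3162]
eef_rot: [180.0, -0.0, 95.4]
contact_force: [0.4, 0.8, 0.7]
opening: 0.0004
gripper_force: 0.0
```

```bash
python3 look.py b wrist
```

```text
{'clock': 4.667, 'joint_pos': [-12.791, 45.378, 2.076, 95.432, -2.341, 39.2, -4.085], 'tcp_pos': [0.616, 0.08, 0.316], 'eef_rot': [179.969, -0.005, 95.434], 'contact_force': [0.382, 0.844, 0.713], 'ft_torque': [-0.059, 0.014, 0.004], 'opening': 0.0}
wrist release_button 0.15 [260.9, 146.9, 302.2, 344.3] [0.6126 0.1134 0.1317] [[0.6027, 0.0823, 0.1286], [0.6229, 0.1392, 0.1338]] ((614.6599731445312, 80.45494842529297), (21.553964614868164, 119.63433074951172), 3.693572998046875)
wrist bar_centre 0.73 [263.8, 147.6, 302.3, 344.7] [0.6127 0.1131 0.1317] [[0.6026, 0.0773, 0.1278], [0.6231, 0.1392, 0.1353]] ((616.8048706054688, 70.47686004638672), (23.563583374023438, 139.72044372558594), 5.9473958015441895)
wrist plate_centre 0.56 [41.2, 43.2, 525.9, 366.3] [0.6101 0.126  0.1094] [[0.4933, 0.0245, 0.1081], [0.7321, 0.1891, 0.1309]] ((585.000244140625, 45.6226806640625), (343.91680908203125, 287.940185546875), 5.624290466308594)
red 133 [0.6148 0.087  0.1355] [0.6146 0.0872 0.1353] [0.61482897 0.08282323 0.13558214]
```

View pics/wrist_b.png

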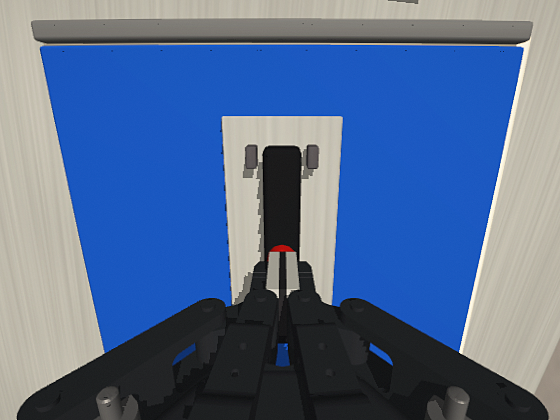

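The shut fingertips are over the button, with its red edge peeking out at (282,248). Now I'll press gently.

Request:
apply_moves:
  targets: [0,0,0.002,0,0,0,0,0,0,0.0015,0,0,0,0,0,0,0.001,0,0,0,0,0,0,0.001,0,0,0,0,0,0,0.001,0,0,0,0,0,0,0.001,0,0,0,0,0,0,0,0,0,0,0,0,0,0,0,0,0,0]

```text
clock: 5.53
tcp_pos: [0.6156, 0.0798, 0.3087]
eef_rot: [180.0, -0.0, 95.4]
contact_force: [-1.1, 0.4, 8.0]
opening: -0.0001
gripper_force: 3.8
```

Request:
apply_moves:
  targets: [0,0,0.0007,0,0,0,0,0,0,0,0,0,0,0,0,0,0,0,0,0,0]

```text
clock: 5.78
tcp_pos: [0.6156, 0.0798, 0.3081]
eef_rot: [180.0, -0.0, 95.4]
contact_force: [-2.0, 0.8, 8.3]
opening: 0.0001
gripper_force: 3.9
```

Request:
apply_moves:
  targets: [0,0,-0.004,0,0,0,0,0,0,-0.004,0,0,0,0,0,0,-0.004,0,0,0,0,0,0,-0.004,0,0,0,0,0,0,0,0,0,0,0,0,0,0,0,0,0,0]

```text
clock: 6.28
tcp_pos: [0.6156, 0.0798, 0.3243]
eef_rot: [180.0, -0.0, 95.4]
contact_force: [-1.6, 0.1, 6.7]
opening: -0.0
gripper_force: 3.3
```

Request:
apply_moves:
  targets: [0,0,-0.01,0,0,0,0,0,0,-0.02,0,0,0,0,0,0,-0.025,0,0,0,60,0,0,0,0,0,0,60,0,0,0,0,0,0,60,0,0,0,0,0,0,60]

```text
clock: 6.78
tcp_pos: [0.6153, 0.0798, 0.3781]
eef_rot: [-179.9, -0.0, 95.4]
contact_force: [-1.1, -0.2, -0.0]
opening: 0.0481
gripper_force: 0.0
```

```bash
python3 look.py c wrist scene
```

```text
{'clock': 6.783, 'joint_pos': [-13.042, 40.757, 2.512, 92.554, -2.26, 46.794, -4.149], 'tcp_pos': [0.615, 0.08, 0.378], 'eef_rot': [-179.944, -0.002, 95.44], 'contact_force': [-1.135, -0.175, -0.003], 'ft_torque': [-0.021, 0.008, -0.016], 'opening': 0.048}
wrist release_button 0.83 [270.8, 218.8, 295.3, 245.9] [0.6151 0.0816 0.161 ] [[0.6082, 0.074, 0.1539], [0.6221, 0.0877, 0.1623]] ((614.6409912109375, 80.3785400390625), (16.912029266357422, 14.974186897277832), 18.745559692382812)
wrist bar_centre 0.63 [264.8, 142.6, 301.2, 302.9] [0.6147 0.0891 0.1532] [[0.6034, 0.0268, 0.1508], [0.6265, 0.1375, 0.1614]] ((616.5032958984375, 68.8150634765625), (24.43233299255371, 142.87469482421875), 5.2634477615356445)
wrist plate_centre 0.67 [108.3, 58.8, 462.6, 323.1] [0.6129 0.1113 0.1095] [[0.4939, -0.0104, 0.108], [0.7319, 0.1878, 0.1532]] ((589.802978515625, 78.54127502441406), (320.67376708984375, 222.94215393066406), 5.433221817016602)
red 497 [0.6151 0.0813 0.1602] [0.615  0.0816 0.161 ] [0.61501305 0.07866368 0.15760916]
scene release_button 0.46 [306.8, 196.6, 316.1, 199.4] [0.6201 0.0785 0.1581] [[0.6121, 0.0723, 0.153], [0.6247, 0.0846, 0.1601]] ((617.8847045898438, 78.27853393554688), (13.571494102478027, 11.761101722717285), 31.73270034790039)
scene bar_centre 0.63 [284.7, 195.6, 335.2, 211.3] [0.6218 0.0754 0.1494] [[0.6084, 0.0239, 0.1257], [0.6301, 0.1315, 0.1583]] ((617.264404296875, 74.6207504272461), (108.1905517578125, 79.17106628417969), 59.4798698425293)
scene plate_centre 0.71 [254.9, 173.1, 378.5, 267.3] [0.6429 0.0759 0.1072] [[0.5014, -0.0233, 0.1044], [0.7422, 0.1845, 0.1503]] ((615.8882446289062, 80.13774108886719), (259.1882629394531, 224.31056213378906), 5.158244609832764)
red 48 [0.6185 0.0796 0.1567] [0.6197 0.0799 0.1579] [0.61628349 0.0796417  0.15429822]
```

View pics/wrist_c.png

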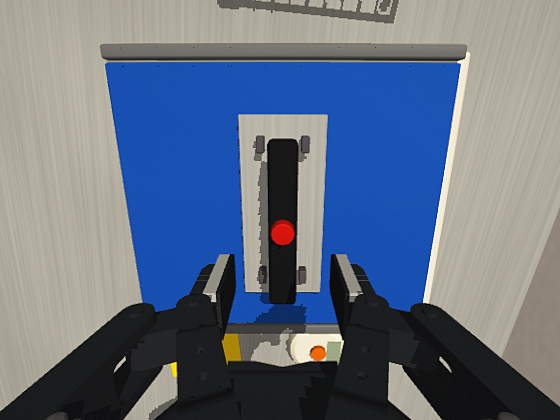

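The handle has popped up: the button top is now at 0.160, and the button at pixel (283,232) is centred between the fingers. Now I'll descend and grip.

Request:
apply_moves:
  targets: [0,0,0.02,0,0,0,60,0,0,0.02,0,0,0,60,0,0,0.02,0,0,0,60,0,0,0.012,0,0,0,60,0,0,0.004,0,0,0,60,0,0,0,0,0,0,60,0,0,0,0,0,0,60]

```text
clock: 7.77
tcp_pos: [0.616, 0.0799, 0.3031]
eef_rot: [179.9, -0.0, 95.4]
contact_force: [-0.3, 1.3, 0.4]
opening: 0.0511
gripper_force: 0.0
```

Request:
apply_moves:
  targets: [0,0,0,0,0,0,0,0,0,0,0,0,0,0,0,0,0,0,0,0,0,0,0,0,0,0,0,0,0,0,0,0,0,0,0,0,0,0,0,0,0,0]

```text
clock: 8.27
tcp_pos: [0.6155, 0.0797, 0.3037]
eef_rot: [180.0, -0.0, 95.4]
contact_force: [-2.0, -0.2, 3.6]
opening: 0.0187
gripper_force: 61.1
```

```bash
python3 look.py d
```

```text
{'clock': 8.267, 'joint_pos': [-12.737, 46.363, 1.991, 95.924, -2.369, 37.714, -4.07], 'tcp_pos': [0.616, 0.08, 0.304], 'eef_rot': [179.961, -0.012, 95.419], 'contact_force': [-2.044, -0.164, 3.629], 'ft_torque': [-0.023, 0.465, -0.029], 'opening': 0.019}
```

Request:
apply_moves:
  targets: [0,0,0,0,0,2,0,0,0,0,0,0,2,0,0,0,0,0,0,2,0,0,0,0,0,0,2,0,0,0,0,0,0,2,0,0,0,0,0,0,2,0,0,0,0,0,0,2,0,0,0,0,0,0,2,0,0,0,0,0,0,0,0,0,0,0,0,0,0,0,0]

```text
invalid input at $.targets: expected a multiple of 7 numbers
```

```bash
python3 look.py d
```

```text
{'clock': 8.267, 'joint_pos': [-12.737, 46.363, 1.991, 95.924, -2.369, 37.714, -4.07], 'tcp_pos': [0.616, 0.08, 0.304], 'eef_rot': [179.961, -0.012, 95.419], 'contact_force': [-2.044, -0.164, 3.629], 'ft_torque': [-0.023, 0.465, -0.029], 'opening': 0.019}
```

Request:
apply_moves:
  targets: [0,0,0,0,0,2,0,0,0,0,0,0,2,0,0,0,0,0,0,2,0,0,0,0,0,0,2,0,0,0,0,0,0,2,0,0,0,0,0,0,2,0,0,0,0,0,0,2,0,0,0,0,0,0,2,0,0,0,0,0,0,0,0,0,0,0,0,0,0,0]

```text
clock: 9.1
tcp_pos: [0.6156, 0.0798, 0.3037]
eef_rot: [179.9, -0.0, 79.4]
contact_force: [-2.3, -0.3, 5.7]
opening: 0.0187
gripper_force: 61.2
```

```bash
python3 look.py d
```

```text
{'clock': 9.1, 'joint_pos': [-15.196, 46.592, 6.448, 96.056, -7.663, 37.726, -15.268], 'tcp_pos': [0.616, 0.08, 0.304], 'eef_rot': [179.948, -0.021, 79.416], 'contact_force': [-2.265, -0.264, 5.664], 'ft_torque': [-0.072, 0.45, -0.036], 'opening': 0.019}
```

Request:
apply_moves:
  targets: [0,0,0,0,0,2,0,0,0,0,0,0,2,0,0,0,0,0,0,2,0,0,0,0,0,0,0,0,0,0,0,0,0,0,0]

```text
clock: 9.52
tcp_pos: [0.6156, 0.0798, 0.3037]
eef_rot: [180.0, -0.0, 73.4]
contact_force: [-2.1, -0.6, 5.8]
opening: 0.0189
gripper_force: 61.2
```

```bash
cat > t.py <<'E'
from rig import r
o=r.get_obs(); print(o['eef_rot'][2].round(2),o['ft_torque'].round(3),o['contact_force'].round(1),o['tcp_pos'].round(4),o['joint_torque'][6].round(3))
E
python3 t.py
```

```text
73.42 [-0.058  0.406 -0.063] [-2.1 -0.6  5.8] [0.6156 0.0798 0.3037] 0.015
```

Request:
apply_moves:
  targets: [0,0,0,0,0,2,0,0,0,0,0,0,2,0,0,0,0,0,0,0,0,0,0,0,0,0,0,0]

```text
clock: 9.85
tcp_pos: [0.6157, 0.0797, 0.3037]
eef_rot: [180.0, -0.0, 69.4]
contact_force: [-2.0, 0.4, 5.8]
opening: 0.0189
gripper_force: 61.2
```

```bash
python3 t.py
```

```text
69.41 [-0.099  0.396 -0.067] [-2.   0.4  5.8] [0.6157 0.0797 0.3037] 0.016
```

Request:
apply_moves:
  targets: [0,0,0,0,0,2,0,0,0,0,0,0,2,0,0,0,0,0,0,0,0,0,0,0,0,0,0,0]

```text
clock: 10.18
tcp_pos: [0.6157, 0.0797, 0.3036]
eef_rot: [179.9, -0.0, 65.4]
contact_force: [-1.8, -0.1, 6.2]
opening: 0.0186
gripper_force: 61.2
```

```bash
python3 t.py
```

```text
65.43 [-0.081  0.357  0.001] [-1.8 -0.1  6.2] [0.6157 0.0797 0.3036] -0.055
```

Request:
apply_moves:
  targets: [0,0,0,0,0,2,0,0,0,0,0,0,2,0,0,0,0,0,0,0,0,0,0,0,0,0,0,0]

```text
clock: 10.52
tcp_pos: [0.6157, 0.0797, 0.3037]
eef_rot: [179.9, -0.0, 61.5]
contact_force: [-2.2, -0.9, 6.2]
opening: 0.0189
gripper_force: 61.2
```

```bash
python3 t.py
```

```text
61.46 [-0.086  0.375  0.176] [-2.2 -0.9  6.2] [0.6157 0.0797 0.3037] -0.199
```

Request:
apply_moves:
  targets: [0,0,0,0,0,1.5,0,0,0,0,0,0,1.5,0,0,0,0,0,0,0,0,0,0,0,0,0,0,0]

```text
clock: 10.85
tcp_pos: [0.6157, 0.0796, 0.3037]
eef_rot: [179.9, -0.0, 58.5]
contact_force: [-1.8, -1.3, 5.4]
opening: 0.0185
gripper_force: 61.2
```

```bash
python3 t.py
```

```text
58.47 [-0.103  0.368  0.226] [-1.8 -1.3  5.4] [0.6157 0.0796 0.3037] -0.235
```

Request:
apply_moves:
  targets: [0,0,0,0,0,1.5,0,0,0,0,0,0,1.5,0,0,0,0,0,0,0,0,0,0,0,0,0,0,0]

```text
clock: 11.18
tcp_pos: [0.6157, 0.0797, 0.3037]
eef_rot: [179.9, -0.0, 55.5]
contact_force: [-2.4, -1.0, 5.4]
opening: 0.0185
gripper_force: 61.2
```

```bash
python3 t.py
```

```text
55.48 [-0.072  0.366  0.223] [-2.4 -1.   5.4] [0.6157 0.0797 0.3037] -0.279
```

Request:
apply_moves:
  targets: [0,0,0,0,0,1,0,0,0,0,0,0,1,0,0,0,0,0,0,0,0,0,0,0,0,0,0,0]

```text
clock: 11.52
tcp_pos: [0.6157, 0.0796, 0.3037]
eef_rot: [179.9, -0.0, 53.5]
contact_force: [-2.1, -1.1, 5.5]
opening: 0.0187
gripper_force: 61.2
```

```bash
python3 t.py
```

```text
53.49 [-0.12   0.37   0.286] [-2.1 -1.1  5.5] [0.6157 0.0796 0.3037] -0.308
```

Request:
apply_moves:
  targets: [0,0,0,0,0,1,0,0,0,0,0,0,0.5,0,0,0,0,0,0,0,0,0,0,0,0,0,0,0]

```text
clock: 11.85
tcp_pos: [0.6157, 0.0796, 0.3037]
eef_rot: [179.9, -0.0, 52.0]
contact_force: [-1.6, -1.1, 6.0]
opening: 0.0189
gripper_force: 61.2
```

```bash
python3 t.py
```

```text
52.0 [-0.131  0.351  0.326] [-1.6 -1.1  6. ] [0.6157 0.0796 0.3037] -0.352
```

Request:
apply_moves:
  targets: [0,0,0,0,0,0.5,0,0,0,0,0,0,0.5,0,0,0,0,0,0,0,0,0,0,0,0,0,0,0]

```text
clock: 12.18
tcp_pos: [0.6157, 0.0796, 0.3037]
eef_rot: [179.9, -0.0, 51.0]
contact_force: [-2.3, -0.9, 5.0]
opening: 0.0186
gripper_force: 61.2
```

```bash
python3 t.py
```

```text
51.01 [-0.126  0.361  0.386] [-2.3 -0.9  5. ] [0.6157 0.0796 0.3037] -0.372
```

Request:
apply_moves:
  targets: [0,0,0,0,0,0.5,0,0,0,0,0,0,0.3,0,0,0,0,0,0,0,0,0,0,0,0,0,0,0]

```text
clock: 12.52
tcp_pos: [0.6157, 0.0796, 0.3037]
eef_rot: [179.9, -0.0, 50.2]
contact_force: [-1.1, -1.4, 4.9]
opening: 0.0188
gripper_force: 61.2
```

```bash
python3 t.py
```

```text
50.21 [-0.178  0.3    0.401] [-1.1 -1.4  4.9] [0.6157 0.0796 0.3037] -0.395
```

Request:
apply_moves:
  targets: [0,0,0,0,0,0.5,0,0,0,0,0,0,0.3,0,0,0,0,0,0,0,0,0,0,0,0,0,0,0]

```text
clock: 12.85
tcp_pos: [0.6156, 0.0796, 0.3037]
eef_rot: [179.9, -0.0, 49.4]
contact_force: [-1.8, -1.4, 5.8]
opening: 0.0188
gripper_force: 61.3
```

```bash
python3 t.py
```

```text
49.42 [-0.135  0.32   0.434] [-1.8 -1.4  5.8] [0.6156 0.0796 0.3037] -0.429
```

Request:
apply_moves:
  targets: [0,0,0,0,0,0.3,0,0,0,0,0,0,0.2,0,0,0,0,0,0,0,0,0,0,0,0,0,0,0]

```text
clock: 13.18
tcp_pos: [0.6157, 0.0796, 0.3037]
eef_rot: [179.9, -0.0, 48.9]
contact_force: [-3.0, -1.3, 5.8]
opening: 0.0188
gripper_force: 61.3
```

```bash
python3 t.py
```

```text
48.93 [-0.089  0.33   0.47 ] [-3.  -1.3  5.8] [0.6157 0.0796 0.3037] -0.474
```

Request:
apply_moves:
  targets: [0,0,0,0,0,0.3,0,0,0,0,0,0,0,0,0,0,0,0,0,0,0]

```text
clock: 13.43
tcp_pos: [0.6156, 0.0796, 0.3037]
eef_rot: [179.9, -0.0, 48.6]
contact_force: [-1.7, -0.9, 4.8]
opening: 0.0187
gripper_force: 61.2
```

```bash
python3 t.py
python3 - <<'E'
from rig import r
import numpy as np
y=np.radians(r.get_obs()['eef_rot'][2]); d=-np.array([np.cos(np.radians(5.6)),np.sin(np.radians(5.6))])
print(d@[np.cos(y),np.sin(y)], d@[np.sin(y),-np.cos(y)])
E
```

```text
48.63 [-0.148  0.329  0.482] [-1.7 -0.9  4.8] [0.6156 0.0796 0.3037] -0.499
-0.7309742149994133 -0.6824050827814749
```

The torque slope rose from about 0.02 to about 0.09 N m/° near 49°, so the handle is on its stop at about 0.5 N m. Now I'll draw the lid along tub −x.

Request:
apply_moves:
  targets: [-0.0015,-0.0014,0,0,0,0,0,-0.0015,-0.0014,0,0,0,0,0,-0.0015,-0.0014,0,0,0,0,0,-0.0015,-0.0014,0,0,0,0,0,-0.0015,-0.0014,0,0,0,0,0,0,0,0,0,0,0,0]

```text
clock: 13.93
tcp_pos: [0.6059, 0.0786, 0.3036]
eef_rot: [179.9, -0.1, 48.6]
contact_force: [2.1, -1.4, 5.8]
opening: 0.019
gripper_force: 61.4
```

```bash
python3 t.py
```

```text
48.57 [-0.143 -0.392  0.527] [ 2.1 -1.4  5.8] [0.6059 0.0786 0.3036] -0.497
```

Request:
apply_moves:
  targets: [-0.0029,-0.0027,0,0,0,0,0,-0.0029,-0.0027,0,0,0,0,0,-0.0029,-0.0027,0,0,0,0,0,-0.0029,-0.0027,0,0,0,0,0,-0.0029,-0.0027,0,0,0,0,0,-0.0029,-0.0027,0,0,0,0,0,-0.0029,-0.0027,0,0,0,0,0,-0.0029,-0.0027,0,0,0,0,0,-0.0029,-0.0027,0,0,0,0,0,0,0,0,0,0,0,0]

```text
clock: 14.77
tcp_pos: [0.5699, 0.0752, 0.3035]
eef_rot: [179.9, -0.1, 48.6]
contact_force: [0.8, -1.1, 6.8]
opening: 0.019
gripper_force: 61.4
```

```bash
python3 t.py
```

```text
48.56 [-0.17  -0.245  0.498] [ 0.8 -1.1  6.8] [0.5699 0.0752 0.3035] -0.492
```

Request:
apply_moves:
  targets: [-0.0029,-0.0027,0,0,0,0,0,-0.0029,-0.0027,0,0,0,0,0,-0.0029,-0.0027,0,0,0,0,0,-0.0029,-0.0027,0,0,0,0,0,-0.0029,-0.0027,0,0,0,0,0,-0.0029,-0.0027,0,0,0,0,0,-0.0029,-0.0027,0,0,0,0,0,-0.0029,-0.0027,0,0,0,0,0,-0.0029,-0.0027,0,0,0,0,0,-0.0029,-0.0027,0,0,0,0,0,-0.0023,-0.0021,0,0,0,0,0,0,0,0,0,0,0,0,0,0,0,0,0,0,0]

```text
clock: 15.85
tcp_pos: [0.5276, 0.0712, 0.3033]
eef_rot: [179.9, -0.1, 48.6]
contact_force: [0.5, -2.0, 6.2]
opening: 0.0191
gripper_force: 61.4
```

```bash
python3 t.py
```

```text
48.58 [-0.089 -0.254  0.442] [ 0.5 -2.   6.2] [0.5276 0.0712 0.3033] -0.495
```

Request:
apply_moves:
  targets: [-0.0015,-0.0014,0,0,0,0,0,0,0,0,0,0,0,0,0,0,0,0,0,0,0,0,0,0,0,0,0,70,0,0,0,0,0,0,70,0,0,0,0,0,0,70,0,0,0,0,0,0,70,0,0,0,0,0,0,70,0,0,0,0,0,0,70,0,0,-0.01,0,0,0,70,0,0,-0.02,0,0,0,70,0,0,-0.03,0,0,0,70,0,0,-0.04,0,0,0,70,0,0,-0.04,0,0,0,70,0,0,-0.02,0,0,0,70,0,0,0,0,0,0,70,0,0,0,0,0,0,70]

```text
clock: 17.27
tcp_pos: [0.5253, 0.0709, 0.4641]
eef_rot: [179.9, -0.2, 48.5]
contact_force: [-0.6, -0.5, 0.3]
opening: 0.0598
gripper_force: 0.0
```

```bash
python3 look.py e wrist top; python3 -c "
from look import *
look('top',None,('cooling_rack','scraper','timer'))" x
```

```text
{'clock': 17.267, 'joint_pos': [-25.65, 29.142, 20.74, 102.71, -12.998, 50.303, -40.46], 'tcp_pos': [0.525, 0.071, 0.464], 'eef_rot': [179.909, -0.158, 48.533], 'contact_force': [-0.645, -0.517, 0.279], 'ft_torque': [-0.009, 0.033, -0.01], 'opening': 0.06}
wrist release_button 0.81 [274.3, 188.5, 293.9, 208.2] [0.5276 0.0725 0.1609] [[0.52, 0.0646, 0.1528], [0.5341, 0.0792, 0.1624]] ((526.7059936523438, 70.57345581054688), (18.18301010131836, 16.13534164428711), 48.06183624267578)
wrist bar_centre 0.55 [253.6, 134.1, 312.1, 251.5] [0.5296 0.0772 0.1532] [[0.5021, 0.0216, 0.1505], [0.5536, 0.1236, 0.1614]] ((524.5747680664062, 72.73594665527344), (119.58670043945312, 24.541629791259766), 66.09866333007812)
wrist plate_centre 0.43 [130.8, 0.0, 519.0, 315.4] [0.5901 0.0789 0.109 ] [[0.4148, -0.0334, 0.0067], [0.7474, 0.1895, 0.1522]] ((572.840087890625, 58.66273498535156), (469.55712890625, 326.2912292480469), 5.192342758178711)
red 250 [0.5267 0.0726 0.1602] [0.527  0.0728 0.1611] [0.52558853 0.07089548 0.15726079]
top bar_centre 0.47 [273.1, 232.8, 285.9, 248.6] [0.5058 0.0284 0.1509]
[... 628 characters left out ...]
3], 'opening': 0.06}
top cooling_rack 0.98 [124.9, 159.4, 181.0, 234.7] [0.593  0.3443 0.0231] [[0.5393, 0.2656, -0.0024], [0.7106, 0.3895, 0.0288]] ((625.1242065429688, 332.4609680175781), (174.90170288085938, 136.24887084960938), 0.07423842698335648)
top scraper 0.86 [324.1, 209.5, 383.5, 257.4] [ 0.5258 -0.1439  0.0045] [[0.4794, -0.2027, -0.0008], [0.5724, -0.0859, 0.0126]] ((526.1005859375, -144.547607421875), (98.27103424072266, 124.60855865478516), 8.668478012084961)
top timer 0.81 [329.7, 157.0, 361.0, 189.2] [ 0.6784 -0.1313  0.0246] [[0.6472, -0.1657, -0.0], [0.713, -0.0982, 0.0318]] ((682.7352294921875, -133.85191345214844), (77.7605209350586, 78.3194351196289), 7.139376163482666)
```

View pics/wrist_e.png

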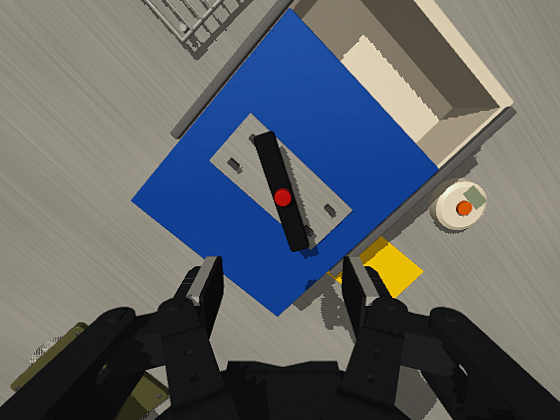

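The lid is drawn about 89 mm, with the button at pixel (283,197). The handle stands fully up with the button top at 0.160, and the bystanders haven't moved. I'll hand it in.

```bash
python3 -c "
from rig import r
print(r.hand_in())"
```

```text
the job is handed in; nothing more can be done
None
```

I handed the job in, with no verdict returned: I pressed the button, turned the handle to its stop at about 0.5 N m, drew the lid about 89 of 95 mm and let go, leaving the handle up and the rack, scraper and timer unmoved.

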